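# Heft two look-alike engraved rolls and present the heavier to the microscope

## Task

Two blackened engraved rolls stand in the wooden stand, alike but for their weight: one is tool steel, the other an aluminium proof. Heft them in turn by their spigots: lift the left one (as seen from the robot) clear of the stand, hold it for a moment and set it back in its seat, then lift the right one and hold it likewise. Finish while holding the heavier one upright and still in front of the small level microscope, its engraved band at the focus and centred on the lens, with the lighter one let go and standing in a seat of the stand; do not bump the microscope, tip a roll over or disturb the other things on the bench.

Things in the scene. Friction and masses are not known exactly. Their poses are not given: they have to be found in the camera images.
- roll_1: blackened engraved roll standing upright: cylinder 44 mm across, 40 mm tall, a band of raised diamonds round its middle; on top, on the same axis, a plain spigot 18 mm across, from 40 to 76 mm up, to hold it by. Origin: centre of its underside, z up its axis. Looks just like the other roll: one is steel, 0.5 to 0.63 kg, one aluminium, 0.15 to 0.23 kg; either may stand in either seat
- roll_2: blackened engraved roll standing upright: cylinder 44 mm across, 40 mm tall, a band of raised diamonds round its middle; on top, on the same axis, a plain spigot 18 mm across, from 40 to 76 mm up, to hold it by. Origin: centre of its underside, z up its axis. Looks just like the other roll: one is steel, 0.5 to 0.63 kg, one aluminium, 0.15 to 0.23 kg; either may stand in either seat
- roll_1_band (a point): middle of roll_1's engraved band: on the roll's axis, 20 mm above its underside
- roll_2_band (a point): middle of roll_2's engraved band: on the roll's axis, 20 mm above its underside
- stand: pale wooden block fixed to the bench, 86 mm (its x) by 200 mm (its y), 22 mm high, with two round seats 110 mm apart along its y. Origin: centre of its underside; turned by up to 0.35 rad from the world axes
- seat_left (a point): centre of the floor of the left seat as seen from the robot (the +y one): a round recess 53 mm across and 8 mm deep, so the roll has about 4 mm of play all round; its floor is 14 mm above the bench
- seat_right (a point): centre of the floor of the right seat as seen from the robot (the -y one): a round recess 53 mm across and 8 mm deep, so the roll has about 4 mm of play all round; its floor is 14 mm above the bench
- scope: small digital microscope looking level towards the robot: fixed grey base plate 150 x 110 x 14 mm, 16 mm column 223 mm high and 232 mm behind the focus, ivory barrel 42 mm thick clamped to it at a varying height. Origin: on the bench right below the focus; x points level from the focus to the lens and the column, z up; turned up to 0.35 rad. All of it is over 70 mm from the focus's vertical
- lens (a point): centre of the front glass of the microscope, in the middle of its black lamp ring 42 mm across; on the level barrel axis, 130 to 170 mm above the bench
- focus (a point): where the middle of a roll's engraved band (on the roll's axis) must be for the band to be centred and sharp: on the barrel axis, 77 mm in front of the lens glass (the roll's near surface is then 55 mm from the glass). Axes as those of scope
- graver_1: graver lying on the bench on the robot's side of the stand: wooden mushroom handle 27 mm across and square steel blade, 130 mm long in all, 26 mm high. Leave alone
- graver_2: the same kind of graver, lying on the robot's side of the focus, on the bench. Leave alone
- loupe: black eye loupe, 35 mm across, 30 mm high, standing behind the stand. Origin: centre of its underside. Leave alone
- oil_bottle: amber oil bottle with black cap and needle, 36 mm across, 100 mm high, beside the microscope's base. Origin: centre of its underside. Leave alone
- brass_vise: brass hand vise with steel rods, about 155 by 90 mm, 26 mm high, lying to the right. Leave alone
- oilstone: grey oilstone in a wooden box, 170 by 62 mm, 34 mm high, to the left. Leave alone
- wax_tin: round aluminium tin with its lid on, 62 mm across, 30 mm high, to the right. Origin: centre of its underside. Leave alone

How it is judged:
By the outcome, as a careful person would: the job done as asked, in the order asked, and still so for the second after the job is handed in, while the arm keeps its last pose, push and grip.
It also fails if it takes over 62 s, if anything falls off the work surface, if the arm or the gripper's body presses on something with over 40 N, if the wrist force passes 120 N, or if a joint passes its speed limit or range.

## Robot

A 7-joint arm with a two-finger parallel gripper is mounted at the origin on the work surface. World frame = base frame: x ahead of the robot, y to its left, z up, the work surface at z = 0. Lengths are in m, angles in degrees, forces in N, time in s.
With the tool pointing down it reaches from about 0.4 to 0.75 m from the base axis. Payload 19.5 kg.
Tool frame: the origin (TCP) lies midway between the tips of the shut fingers; the grasp point (between the pads) lies 19 mm behind it (bot.grip_point_offset is the distance from the TCP to the grasp point, in m); z points along the fingers, y is the line along which they close (so a half turn about z gives the same grasp; the last joint's range is limited). The gripper opens to 85 mm and grips with 20 to 120 N. Pads are 22 mm wide; open, the fingers measure 114 mm over their backs; the gripper's body (76 mm by 85 mm) begins 54 mm behind the grasp point. The pads swing forward as they close: fully open they stand 13 mm farther back than shut.
Start: joints at [68.085, 40.479, -1.581, 85.061, 1.261, 54.483, -4.326], TCP at [0.192, -0.542, 0.231] pointing down, gripper open.
Joint ranges: [-155.06, 155.06], [-18.47, 123.98], [-90, 86.84], [0, 140.48], [-83.41, 263.41], [0, 116], [-161.91, 161.91]. Speed limits (degrees/s): [108.29, 108.29, 147.25, 147.25, 172.46, 172.46, 172.46].

## Interface

Orientations are given as a 3x3 rotation matrix whose columns are the frame's x, y, z axes.
In Python, from rig import bot, cams, job_done gives the robot as it stands.
- The arm moves only by the tool send_rows, never from a script. Its argument "series" is text: rows parted by semicolons, each of 7 numbers parted by spaces: the shift along the tool's x, y, z in units of 25 mm (1.0 is 25 mm), then the turn, a rotation vector about the tool's x, y, z in units of 6 degrees (1.0 is 6 degrees), then the finger opening in mm, from 0 to 85.4. A call has 1 to 10 rows; each row shifts and turns the commanded pose from where the row before left it, along the tool's axes as they then stand; what a row does not reach is not made up. A row lasts 1/8 s, in which the tool goes at most 62.5 mm and 10.7 degrees, less where a joint would pass 70% of its speed; a pose out of reach is approached as far as the arm can. A call is refused whole if a number of a shift passes 1 or a number of a turn 1, either way. A call with a gripper value outside its range is refused whole. The fingers move at their own pace and stop on an object; the grip force is fixed at half the most. Time passes only in rows, so rows that do not move let the fingers close. It gives the time, the measured TCP pose, the force, the opening and the grip force at its end, in the units of the state.
- bot.sense(): the state, without advancing time (a new reading comes with each control period).
- cams.camera(name): name is "side" or "top"; returns a dict with "img" (400x640x3 uint8, red, green, blue), "z_map" (400x640 float32, m along the optical axis (not along the pixel's ray), 0 where there is no reading), "fx", "fy", "cx", "cy" (pixels), "eye" and "orientation" of the camera in the world. Camera axes: x right, y down, z forward; pixel columns grow to the right and rows downward; lengths in m; the calibration is good to about 2 mm. A picture is of the moment at which its call begins.
- job_done(): hands the job in; it is judged then, once.
The state is a dict: "clock": time; "q": joint angles; "dq": joint speeds; "effort": joint torques, N m; "tool_pos": TCP position; "tool_rot": TCP orientation; "ft_force": force on the tool from outside, world axes, zero at the start; "wrist_torque": the same for the moment, N m; "finger_gap": opening from 0.0 (shut) to 1.0 (fully open); "gripper_force": force on a finger pad.
Only numpy, scipy, OpenCV 4.12 (cv2) and the standard library are available. Lean on these libraries where they do the work, as an engineer would, in place of code of your own. Each camera call takes 0.05 s, during which the arm holds its last target. There are 200 camera calls.

## Working session

There is one attempt and no reset: what is moved stays moved. The work goes in short steps, Python scripts to look and compute and a tool call to move; the robot and the scene stay as the last step left them, time stands still between calls to the robot, and variables do not carry over. Pictures are saved under pics/ and viewed, at most 10 in all, crops included, and the job is handed in when it is done.

Besides the shell and the picture viewer there is one more tool, called as a command line: name --argument value ..., lists and objects as JSON in quotes. send_rows: Moves the arm, as the interface text tells. Its arguments: {"type":"object","properties":{"series":{"type":"string"}},"required":["series"]}

```bash
ls; mkdir -p pics; cat > h.py <<'E'
import numpy as np, cv2
from rig import bot, cams, job_done
def pts(c):
    z=c["z_map"]; v,u=np.mgrid[:z.shape[0],:z.shape[1]]
    p=np.dstack([(u-c["cx"])/c["fx"]*z,(v-c["cy"])/c["fy"]*z,z])
    P=p@np.array(c["orientation"]).T+np.array(c["eye"]); P[z==0]=np.nan
    return P
def save(n,img): cv2.imwrite(f"pics/{n}.png",img[:,:,::-1])
E
python3 - <<'E'
from h import *
import pickle
d={}
for n in("top","side"):
    c=cams.camera(n); d[n]=c; save(n+"0",c["img"]); print(n,c["eye"],np.round(c["orientation"],3).tolist(),c["fx"])
pickle.dump(d,open("d0.pkl","wb"))
print(bot.sense())
E
```

```text
pics
top [0.37135423 0.00973979 1.24037939] [[0.004, -0.989, 0.15], [-1.0, -0.004, 0.003], [-0.002, -0.15, -0.989]] 389.00438553821397
side [-0.07161317  1.04611364  0.82754413] [[-0.859, -0.278, 0.43], [-0.511, 0.44, -0.738], [0.016, -0.854, -0.52]] 458.0313587998811
{'clock': 0.1, 'q': array([68.08495611, 40.50886784, -1.58293222, 85.0826139 ,  1.25894803,
       54.48145204, -4.32578423]), 'dq': array([-0.01775503, -0.00440377,  0.10712602, -0.1275456 , -0.09538805,
        0.08704469, -0.09686216]), 'effort': array([ 2.51865757e-03, -8.84287691e+01,  1.23675607e+00, -2.36452013e+01,
        1.70719373e-02,  5.13435312e-03, -8.92645198e-05]), 'tool_pos': array([ 0.19211424, -0.54170177,  0.23088538]), 'tool_rot': array([[ 9.42493527e-01,  3.34224246e-01, -3.25079439e-04],
       [ 3.34224404e-01, -9.42493081e-01,  9.16045084e-04],
       [-2.20644853e-07, -9.72016044e-04, -9.99999528e-01]]), 'ft_force': array([0.11904845, 0.27156856, 0.48288132]), 'wrist_torque': array([-0.05855192,  0.01012354, -0.0331676 ]), 'gripper_force': 0.0, 'finger_gap': 1.0031727099917338}
```

View pics/top0.png

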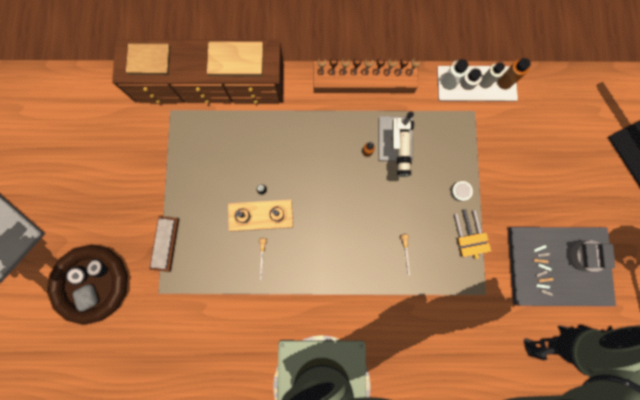

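View pics/side0.png

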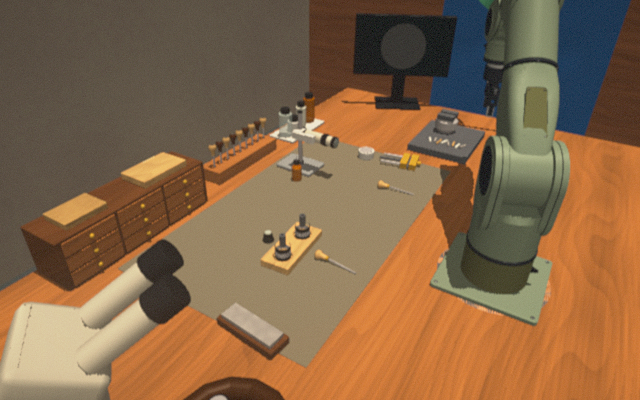

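The top view shows the stand at about (260,215), with spigots near (242,214) and (277,213). The barrel is at (405,150) with its lens end near (405,175), and the gravers are at (263,255) and (406,250). Next I'll take metric measurements from the depth.

```bash
python3 - <<'E'
from h import *
import pickle
d=pickle.load(open("d0.pkl","rb"))
c=d["top"];P=pts(c);img=c["img"]
hsv=cv2.cvtColor(img,cv2.COLOR_RGB2HSV)
s=np.s_[195:235,222:298]
p=P[s].reshape(-1,3); h=hsv[s].reshape(-1,3)
print("bench z",np.nanmedian(P[140:180,190:330,2]))
st=p[(abs(p[:,2]-.022)<.006)&(h[:,2]>150)]
print("stand",cv2.minAreaRect(st[:,:2].astype(np.float32)))
for n,lo,hi in(("spig",.08,.1),("body",.045,.065)):
    q=p[(p[:,2]>lo)&(p[:,2]<hi)]
    m=q[:,1]>np.median(st[:,1])
    for a in(q[m],q[~m]): print(n,len(a),a.mean(0).round(4),np.ptp(a,axis=0).round(3))
# scope
s=np.s_[105:190,370:420]; p=P[s].reshape(-1,3);h=hsv[s].reshape(-1,3)
q=p[p[:,2]>.1]; print("high",len(q))
np.set_printoptions(suppress=True,linewidth=200)
for x in np.arange(q[:,0].min(),q[:,0].max(),.012):
    a=q[(q[:,0]>=x)&(q[:,0]<x+.012)]
    if len(a): print(x.round(3),len(a),a[:,1].min().round(3),a[:,1].max().round(3),a[:,2].max().round(3),np.median(a[:,2]).round(3))
q=p[(p[:,2]>.008)&(p[:,2]<.022)]; print("base",cv2.minAreaRect(q[:,:2].astype(np.float32)))
# side
c=d["side"];P=pts(c);s=np.s_[120:155,285:350];p=P[s].reshape(-1,3)
q=p[(p[:,2]>.1)&(p[:,2]<.2)&(p[:,0]<.95)&(p[:,1]<-.1)]
print("side scope",len(q))
o=np.argsort(q[:,0]);q=q[o]
for a in np.array_split(q,12): print(a.min(0).round(3),a.max(0).round(3))
s=np.s_[205:275,260:325];p=P[s].reshape(-1,3)
q=p[(p[:,2]>.06)&(p[:,2]<.095)]
for y in(1,-1):
    a=q[(q[:,1]-np.median(q[:,1]))*y>0]; print("side spig",len(a),a.mean(0).round(4),a.min(0).round(3),a.max(0).round(3))
B=[cv2.resize(d["top"]["img"][95:195,360:430],None,fx=6,fy=6),cv2.resize(d["side"]["img"][110:185,270:350],(560,600))]
B[0]=cv2.resize(B[0],(240,600)) if 0 else cv2.resize(d["top"]["img"][95:195,385:425],(240,600))
save("crop0",np.hstack(B))
E
```

```text
bench z 9.11157697845999e-05
stand ((0.5156317353248596, 0.1959802210330963), (0.08657564967870712, 0.2001643180847168), 3.795031785964966)
spig 27 [0.511  0.2486 0.09  ] [0.014 0.016 0.014]
spig 32 [0.5167 0.1418 0.0881] [0.015 0.016 0.009]
body 34 [0.5081 0.2457 0.0523] [0.04  0.042 0.017]
body 28 [0.5158 0.1433 0.0535] [0.043 0.041 0.019]
high 1020
0.617 81 -0.254 -0.215 0.163 0.151
0.629 46 -0.251 -0.216 0.158 0.153
0.641 54 -0.253 -0.216 0.159 0.153
0.653 65 -0.258 -0.214 0.162 0.153
0.665 59 -0.259 -0.215 0.162 0.154
0.677 46 -0.251 -0.219 0.158 0.153
0.689 68 -0.252 -0.204 0.159 0.152
0.701 74 -0.251 -0.204 0.159 0.153
0.713 76 -0.253 -0.204 0.158 0.153
0.725 65 -0.253 -0.148 0.163 0.153
0.737 65 -0.253 -0.206 0.16 0.151
0.749 84 -0.266 -0.206 0.156 0.15
0.761 146 -0.266 -0.206 0.228 0.156
0.773 77 -0.266 -0.206 0.228 0.153
0.785 14 -0.233 -0.206 0.154 0.152
base ((0.752637505531311, -0.2252058982849121), (0.132493793964386, 0.19077664613723755), 86.77412414550781)
side scope 599
[ 0.611 -0.252  0.118] [ 0.62  -0.211  0.159]
[ 0.62  -0.246  0.117] [ 0.637 -0.209  0.16 ]
[ 0.637 -0.251  0.12 ] [ 0.654 -0.212  0.159]
[ 0.654 -0.245  0.119] [ 0.669 -0.212  0.159]
[ 0.669 -0.244  0.124] [ 0.69  -0.213  0.157]
[ 0.691 -0.244  0.124] [ 0.701 -0.2    0.157]
[ 0.701 -0.245  0.124] [ 0.717 -0.202  0.157]
[ 0.717 -0.242  0.124] [ 0.733 -0.198  0.158]
[ 0.734 -0.246  0.125] [ 0.752 -0.201  0.159]
[ 0.752 -0.264  0.104] [ 0.763 -0.2    0.188]
[ 0.763 -0.267  0.101] [ 0.769 -0.201  0.191]
[ 0.769 -0.265  0.1  ] [ 0.789 -0.204  0.182]
side spig 71 [0.5065 0.2544 0.077 ] [0.499 0.246 0.061] [0.518 0.261 0.091]
side spig 71 [0.5125 0.1564 0.0789] [0.502 0.137 0.06 ] [0.522 0.246 0.093]
```

View pics/crop0.png

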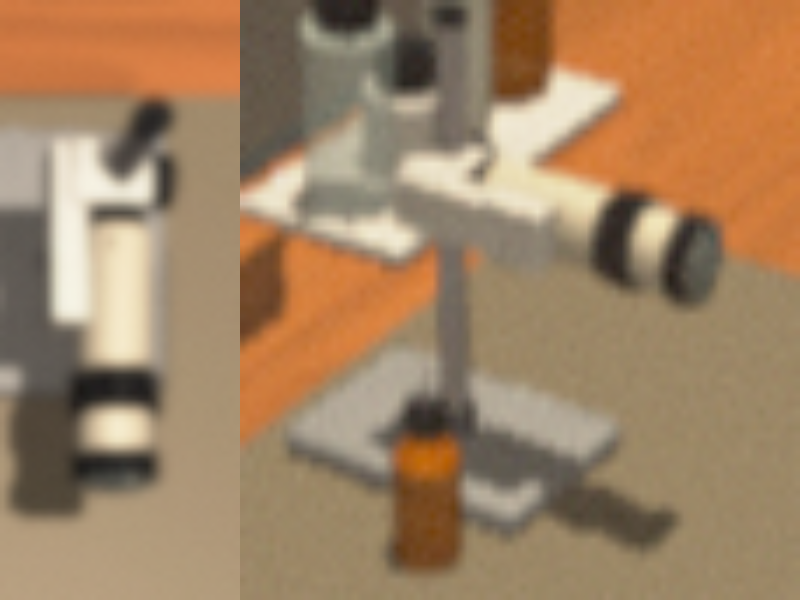

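send_rows --series "1 0 0 0 0 0.814 85;1 0 0 0 0 0.814 85;1 0 0 0 0 0.814 85;1 0 0 0 0 0.814 85;1 -1 0 0 0 0 85;1 -1 0 0 0 0 85;1 -1 0 0 0 0 85;1 -1 0 0 0 0 85;1 -1 0 0 0 0 85;0.5 -1 0 0 0 0 85"

```text
clock: 1.35
tool_pos: [0.428, -0.3696, 0.2309]
tool_rot: [[1.0, 0.001, -0.0], [0.001, -1.0, 0.001], [-0.0, -0.001, -1.0]]
ft_force: [-0.6, -0.1, 0.3]
finger_gap: 0.993
gripper_force: 0.0
```

```bash
python3 - <<'E'
from h import *
import pickle
from scipy.optimize import least_squares
d=pickle.load(open("d0.pkl","rb"))
A=[]
for n,s in(("top",np.s_[105:190,385:420]),("side",np.s_[120:155,285:350])):
    p=pts(d[n])[s].reshape(-1,3)
    q=p[(p[:,0]>.60)&(p[:,0]<.685)&(p[:,1]<-.2)&(p[:,1]>-.27)&(p[:,2]>.11)&(p[:,2]<.18)]
    A.append(q)
def fit(q):
    f=lambda v:np.hypot((q[:,1]-v[0]-(q[:,0]-.65)*np.tan(v[1]))*np.cos(v[1]),q[:,2]-v[2])-v[3]
    r=least_squares(f,[-.235,0,.14,.02],loss="soft_l1",f_scale=.002); return r.x.round(4)
for q in(A[0],A[1],np.vstack(A)):
    q=q[q[:,0]>.618]; print("barrel y@.65,yaw,z,r",len(q),fit(q))
q=A[1]; 
for lo in(.118,.126,.134,.142,.15):
    a=q[(q[:,2]>lo)&(q[:,2]<lo+.008)&(q[:,0]<.64)]; print("side front x",lo,np.sort(a[:,0])[:5].round(4))
q=A[0]; print("top front",np.sort(q[q[:,2]>.14][:,0])[:8].round(4))
p=pts(d["top"])[100:150,380:425].reshape(-1,3); q=p[p[:,2]>.2]; print("col",q.mean(0),np.ptp(q,axis=0))
# lens glass: front disc seen from side cam (image 335-345,132-148)
c=d["side"]; print("glass px",pts(c)[140,336:344].round(4).tolist(), c["img"][140,336:344].tolist())
s=bot.sense(); print(s["clock"],s["tool_pos"],s["tool_rot"].round(4).tolist())
E
```

```text
barrel y@.65,yaw,z,r 324 [-0.2361 -0.0183  0.1387  0.0188]
barrel y@.65,yaw,z,r 198 [-0.2363 -0.018   0.1373  0.0194]
barrel y@.65,yaw,z,r 522 [-0.2363 -0.0167  0.1378  0.0194]
side front x 0.118 [0.6149 0.6164 0.618  0.6182 0.6193]
side front x 0.126 [0.6115 0.6138 0.6146 0.6147 0.6152]
side front x 0.134 [0.6113 0.6132 0.6142 0.6148 0.6153]
side front x 0.142 [0.6123 0.6147 0.6153 0.6153 0.6166]
side front x 0.15 [0.6124 0.6129 0.6145 0.616  0.6167]
top front [0.6167 0.6171 0.6174 0.6174 0.6179 0.6181 0.6182 0.6185]
col [ 0.76984599 -0.23832714  0.21945709] [0.01754514 0.01752896 0.02818441]
glass px [[0.6129, -0.2294, 0.1519], [0.6123, -0.2355, 0.1496], [0.6153, -0.2486, 0.1437], [0.7597, -0.53, -0.0037], [0.7528, -0.5258, -0.0002], [0.7498, -0.5294, -0.0009], [0.7492, -0.5374, -0.0039], [0.7451, -0.5386, -0.0033]] [[106, 103, 92], [90, 93, 86], [121, 93, 79], [188, 118, 66], [211, 125, 65], [209, 124, 65], [204, 121, 58], [200, 123, 61]]
1.35 [ 0.42804774 -0.3695894   0.23086496] [[1.0, 0.0008, -0.0002], [0.0008, -1.0, 0.0007], [-0.0002, -0.0007, -1.0]]
```

send_rows --series "0.2 -1 0 0 0 0 85;0.3 -1 0 0 0 0 85;0.4 -1 0 0 0 0 85;0.4 -1 0 0 0 0 85;0.4 -1 0 0 0 0 85;0.4 -1 0 0 0 0 85;0.4 -1 0 0 0 0 85;0.4 -1 0 0 0 0 85;0.4 -1 0 0 0 0 85;0 -1 0 0 0 0 85"

```text
clock: 2.6
tool_pos: [0.5098, -0.1199, 0.231]
tool_rot: [[1.0, 0.0, -0.0], [0.0, -1.0, 0.0], [-0.0, -0.0, -1.0]]
ft_force: [0.2, 1.0, -1.0]
finger_gap: 0.997
gripper_force: 0.0
```

send_rows --series "0 -1 0 0 0 0 85;0 -1 0 0 0 0 85;0 -1 0 0 0 0 85;0 -1 0 0 0 0 85;0 -1 0 0 0 0 85;0 -1 0 0 0 0 85;0 -1 0 0 0 0 85;0 -1 0 0 0 0 85;0 -1 0 0 0 0 85;0 -1 0 0 0 0 85"

```text
clock: 3.85
tool_pos: [0.5095, 0.1299, 0.2311]
tool_rot: [[1.0, -0.0, -0.0], [-0.0, -1.0, -0.0], [-0.0, 0.0, -1.0]]
ft_force: [0.2, 0.2, -0.3]
finger_gap: 0.994
gripper_force: 0.0
```

send_rows --series "0 -1 0.3 0 0 0 85;0 -1 0.7 0 0 0 85;0 -1 1 0 0 0 85;0 -0.7 1 0 0 0 85;0 0 0 0 0 0 85;0 0 0 0 0 0 85"

```text
clock: 4.6
tool_pos: [0.51, 0.2207, 0.1571]
tool_rot: [[1.0, -0.001, 0.001], [-0.001, -1.0, -0.0], [0.001, 0.0, -1.0]]
ft_force: [0.3, -0.1, 0.1]
finger_gap: 0.99
gripper_force: 0.0
```

send_rows --series "0.04 -0.6 0 0 0 0 85;0 -0.5 0.3 0 0 0 85;0 0 0.9 0 0 0 85;0 0 0.9 0 0 0 85;0 0 0.9 0 0 0 85;0 0 0.5 0 0 0 85;0 0 0.3 0 0 0 85;0 0 0.1 0 0 0 85;0 0 0 0 0 0 85"

```text
clock: 5.72
tool_pos: [0.5108, 0.2492, 0.0592]
tool_rot: [[1.0, -0.0, 0.0], [-0.0, -1.0, 0.0], [0.0, -0.0, -1.0]]
ft_force: [-0.3, 0.6, -0.2]
finger_gap: 0.995
gripper_force: 0.0
```

```bash
python3 - <<'E'
from h import *
c=cams.camera("top");d=cams.camera("side")
save("g1",np.hstack([cv2.resize(c["img"][170:260,210:310],(400,360)),cv2.resize(d["img"][180:280,230:340],(396,360))]))
print(bot.sense()["tool_pos"])
E
```

```text
[0.51084947 0.24923086 0.05931947]
```

View pics/g1.png

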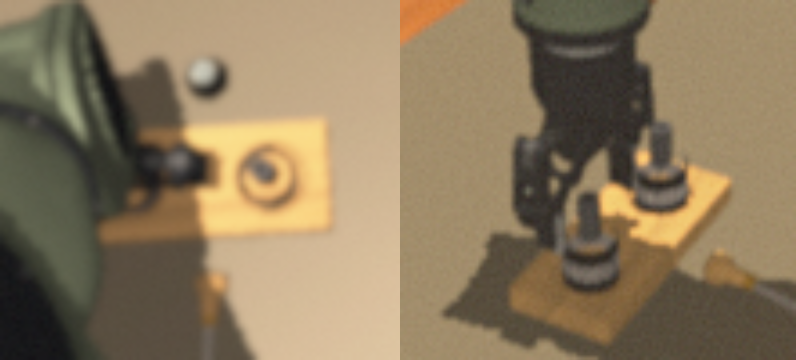

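The crops show the fingers straddling the left spigot: tips are near (548,240) and (620,180), with the spigot between them at (590,210). I'll close now.

send_rows --series "0 0 0 0 0 0 0;0 0 0 0 0 0 0;0 0 0 0 0 0 0;0 0 0 0 0 0 0;0 0 0 0 0 0 0;0 0 0 0 0 0 0"

```text
clock: 6.58
tool_pos: [0.5107, 0.249, 0.059]
tool_rot: [[1.0, -0.0, 0.0], [-0.0, -1.0, 0.0], [0.0, -0.0, -1.0]]
ft_force: [-0.4, -1.3, 4.4]
finger_gap: 0.196
gripper_force: 58.4
```

send_rows --series "0 0 -0.1 0 0 0 0;0 0 -0.3 0 0 0 0;0 0 -0.5 0 0 0 0;0 0 -0.6 0 0 0 0;0 0 -0.6 0 0 0 0;0 0 -0.3 0 0 0 0;0 0 -0.1 0 0 0 0;0 0 0 0 0 0 0;0 0 0 0 0 0 0;0 0 0 0 0 0 0"

```text
clock: 7.82
tool_pos: [0.5105, 0.249, 0.121]
tool_rot: [[1.0, -0.0, -0.0], [-0.0, -1.0, -0.0], [-0.0, 0.0, -1.0]]
ft_force: [0.3, 0.7, -1.6]
finger_gap: 0.189
gripper_force: 58.5
```

send_rows --series "0 0 0 0 0 0 0;0 0 0 0 0 0 0;0 0 0 0 0 0 0;0 0 0 0 0 0 0;0 0 0 0 0 0 0;0 0 0 0 0 0 0;0 0 0 0 0 0 0;0 0 0 0 0 0 0"

```text
clock: 8.82
tool_pos: [0.5106, 0.2491, 0.1213]
tool_rot: [[1.0, -0.0, -0.0], [-0.0, -1.0, 0.0], [-0.0, -0.0, -1.0]]
ft_force: [0.2, 0.4, -2.2]
finger_gap: 0.193
gripper_force: 58.5
```

```bash
python3 - <<'E'
from h import *
d=cams.camera("side");c=cams.camera("top")
save("g2",np.hstack([cv2.resize(c["img"][170:260,210:310],(400,360)),cv2.resize(d["img"][160:280,230:340],(396,432))[:360]]))
s=bot.sense();print(s["ft_force"],s["wrist_torque"],s["effort"])
E
```

```text
[ 0.07821621 -0.15778501 -2.69260455] [ 0.00729866 -0.00859681  0.01135282] [-7.76841334e-04 -9.28222704e+01  6.32127017e+00 -1.77980250e+01
  1.31002266e-02  1.32149467e-03 -3.33170556e-05]
```

View pics/g2.png

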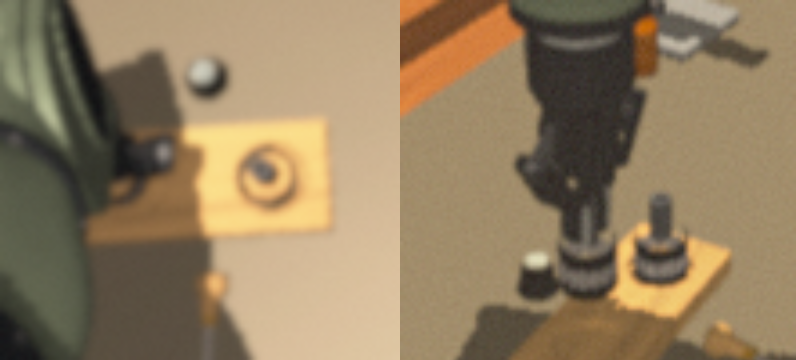

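The left roll is held upright and clear of the stand (base near (587,280)). It weighs about 2.2–2.7 N, so it's probably the aluminium one. I'll set it back.

send_rows --series "0 0 0.2 0 0 0 0;0 0 0.5 0 0 0 0;0 0 0.6 0 0 0 0;0 0 0.5 0 0 0 0;0 0 0.3 0 0 0 0;0 0 0.2 0 0 0 0;0 0 0.1 0 0 0 0;0 0 0.08 0 0 0 0;0 0 0 0 0 0 0;0 0 0 0 0 0 0"

```text
clock: 10.18
tool_pos: [0.5107, 0.2492, 0.0595]
tool_rot: [[1.0, -0.0, 0.0], [-0.0, -1.0, 0.0], [0.0, -0.0, -1.0]]
ft_force: [0.4, 1.0, -2.1]
finger_gap: 0.19
gripper_force: 58.5
```

send_rows --series "0 0 0.03 0 0 0 0;0 0 0.02 0 0 0 0;0 0 0 0 0 0 0"

```text
clock: 10.55
tool_pos: [0.5109, 0.2491, 0.0589]
tool_rot: [[1.0, -0.0, 0.001], [-0.0, -1.0, 0.0], [0.001, -0.001, -1.0]]
ft_force: [-4.6, -1.5, 14.5]
finger_gap: 0.193
gripper_force: 60.3
```

Seated. I'll release it and rise.

send_rows --series "0 0 -0.02 0 0 0 40;0 0 0 0 0 0 60;0 0 0 0 0 0 85;0 0 0 0 0 0 85;0 0 0 0 0 0 85;0 0 -0.3 0 0 0 85;0 0 -0.8 0 0 0 85;0 0 -0.8 0 0 0 85;0 0 -0.6 0 0 0 85;0 0 0 0 0 0 85"

```text
clock: 11.8
tool_pos: [0.511, 0.2493, 0.122]
tool_rot: [[1.0, -0.0, 0.001], [-0.0, -1.0, 0.001], [0.001, -0.001, -1.0]]
ft_force: [-0.1, 0.2, -0.7]
finger_gap: 0.996
gripper_force: 0.0
```

send_rows --series "0 1 0 0 0 0 85;0 1 0 0 0 0 85;0 1 0 0 0 0 85;0.1 1 0 0 0 0 85;0.13 0.3 0 0 0 0 85;0 0 0 0 0 0 85;0 0 0 0 0 0 85"

```text
clock: 12.68
tool_pos: [0.5162, 0.1426, 0.1209]
tool_rot: [[1.0, 0.001, -0.0], [0.001, -1.0, 0.0], [-0.0, -0.0, -1.0]]
ft_force: [-0.2, -0.7, 0.0]
finger_gap: 0.996
gripper_force: 0.0
```

```bash
cat > look.py <<'E'
from h import *
d=cams.camera("side");c=cams.camera("top")
P=pts(c);s=np.s_[190:240,220:300];p=P[s].reshape(-1,3)
for n,C in(("top",c),("side",d)):
    p=pts(C).reshape(-1,3)
    for y0 in(.249,.1418):
        a=p[(p[:,2]>.065)&(p[:,2]<.088)&(np.hypot(p[:,0]-.513,p[:,1]-y0)<.016)]
        print(n,y0,len(a),a.mean(0).round(4) if len(a) else "",a.min(0).round(4),a.max(0).round(4))
E
python3 - <<'E'
from look import *
save("g3",np.hstack([cv2.resize(c["img"][170:260,210:310],(400,360)),cv2.resize(d["img"][180:280,230:340],(396,360))]))
E
```

```text
Traceback (most recent call last):
  File "look.py", line 8, in <module>
    print(n,y0,len(a),a.mean(0).round(4) if len(a) else "",a.min(0).round(4),a.max(0).round(4))
                                                           ~~~~~^^^
ValueError: zero-size array to reduction operation minimum which has no identity
```

```bash
python3 - <<'E'
from h import *
d=cams.camera("side");c=cams.camera("top")
save("g3",np.hstack([cv2.resize(c["img"][170:260,210:310],(400,360)),cv2.resize(d["img"][180:280,230:340],(396,360))]))
E
```

```text
(no output)
```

View pics/g3.png

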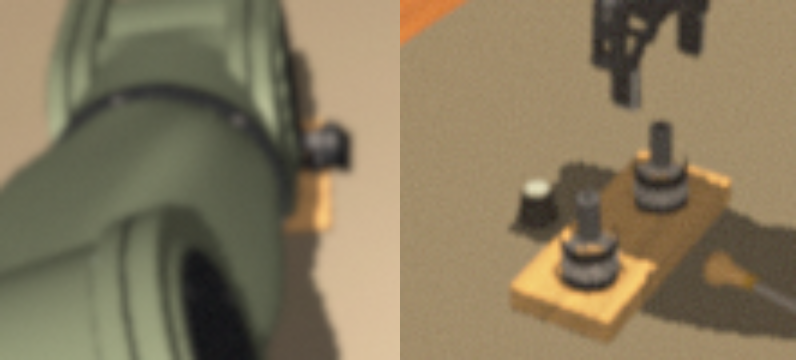

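send_rows --series "0 0.03 0.3 0 0 0 85;0 0 0.6 0 0 0 85;0 0 0.7 0 0 0 85;0 0 0.5 0 0 0 85;0 0 0.25 0 0 0 85;0 0 0.12 0 0 0 85;0 0 0 0 0 0 85;0 0 0 0 0 0 85"

```text
clock: 13.88
tool_pos: [0.5165, 0.141, 0.0597]
tool_rot: [[1.0, -0.0, 0.001], [-0.0, -1.0, 0.0], [0.001, -0.0, -1.0]]
ft_force: [0.6, -0.2, -0.1]
finger_gap: 0.998
gripper_force: 0.0
```

The left roll stands upright in its seat at (590,240), and the gripper is centred over the right spigot at (660,145). I'll close and lift.

send_rows --series "0 0 0 0 0 0 0;0 0 0 0 0 0 0;0 0 0 0 0 0 0;0 0 0 0 0 0 0;0 0 0 0 0 0 0;0 0 0 0 0 0 0"

```text
clock: 14.62
tool_pos: [0.5164, 0.141, 0.0594]
tool_rot: [[1.0, -0.0, 0.0], [-0.0, -1.0, 0.0], [0.0, -0.0, -1.0]]
ft_force: [-0.3, 1.8, 5.2]
finger_gap: 0.192
gripper_force: 58.4
```

send_rows --series "0 0 -0.1 0 0 0 0;0 0 -0.3 0 0 0 0;0 0 -0.5 0 0 0 0;0 0 -0.6 0 0 0 0;0 0 -0.6 0 0 0 0;0 0 -0.3 0 0 0 0;0 0 -0.1 0 0 0 0;0 0 0 0 0 0 0;0 0 0 0 0 0 0;0 0 0 0 0 0 0"

```text
clock: 15.88
tool_pos: [0.5163, 0.1408, 0.1215]
tool_rot: [[1.0, -0.0, -0.0], [-0.0, -1.0, -0.0], [-0.0, 0.0, -1.0]]
ft_force: [-0.2, -0.4, -5.5]
finger_gap: 0.191
gripper_force: 58.6
```

send_rows --series "0 0 0 0 0 0 0;0 0 0 0 0 0 0;0 0 0 0 0 0 0;0 0 0 0 0 0 0;0 0 0 0 0 0 0;0 0 0 0 0 0 0;0 0 0 0 0 0 0;0 0 0 0 0 0 0"

```text
clock: 16.88
tool_pos: [0.5163, 0.1409, 0.1218]
tool_rot: [[1.0, -0.0, -0.0], [-0.0, -1.0, 0.0], [-0.0, -0.0, -1.0]]
ft_force: [-0.4, 0.5, -5.5]
finger_gap: 0.189
gripper_force: 58.6
```

Right roll about 5.5 N against 2.3 N for the left, so the right one is the steel. I'll carry it to the focus at about (0.538, -0.234, 0.138).

send_rows --series "0 0.1 -0.2 0 0 0 0;0 0.3 -0.4 0 0 0 0;0 0.5 -0.5 0 0 0 0;0 0.7 -0.4 0 0 0 0;0 0.8 -0.18 0 0 0 0;0 0.8 0 0 0 0 0;0 0.8 0 0 0 0 0;0 0.8 0 0 0 0 0;0 0.8 0 0 0 0 0;0 0.8 0 0 0 0 0"

```text
clock: 18.12
tool_pos: [0.5161, -0.0211, 0.1644]
tool_rot: [[1.0, -0.001, 0.0], [-0.001, -1.0, -0.0], [0.0, 0.0, -1.0]]
ft_force: [-0.3, 1.0, -5.1]
finger_gap: 0.191
gripper_force: 58.8
```

send_rows --series "0 0.8 0 0 0 0 0;0 0.8 0 0 0 0 0;0 0.8 0 0 0 0 0;0 0.8 0 0 0 0 0;0 0.8 0 0 0 0 0;0 0.8 0 0 0 0 0;0 0.8 0 0 0 0 0;0 0.8 0 0 0 0 0;0 0.7 0 0 0 0 0;0 0.5 0 0 0 0 0"

```text
clock: 19.38
tool_pos: [0.5159, -0.2106, 0.164]
tool_rot: [[1.0, -0.001, -0.0], [-0.001, -1.0, -0.0], [-0.0, 0.0, -1.0]]
ft_force: [0.1, 0.3, -5.0]
finger_gap: 0.194
gripper_force: 58.8
```

send_rows --series "0.1 0.5 0 0 0 0 0;0.2 0.4 0 0 0 0 0;0.25 0.2 0 0 0 0 0;0.2 0.1 0 0 0 0 0;0.1 0 0 0 0 0 0;0 0 0 0 0 0 0;0 0 0 0 0 0 0;0 0 0 0 0 0 0"

```text
clock: 20.38
tool_pos: [0.5374, -0.2391, 0.1638]
tool_rot: [[1.0, -0.0, -0.0], [-0.0, -1.0, 0.0], [-0.0, -0.0, -1.0]]
ft_force: [-0.4, 0.1, -5.2]
finger_gap: 0.193
gripper_force: 58.8
```

send_rows --series "0 -0.1 0 0 0 0 0;0 -0.09 0 0 0 0 0;0 0 0 0 0 0 0;0 0 0 0 0 0 0"

```text
clock: 20.88
tool_pos: [0.5375, -0.2344, 0.1638]
tool_rot: [[1.0, -0.0, -0.0], [-0.0, -1.0, 0.0], [-0.0, -0.0, -1.0]]
ft_force: [-0.8, 0.4, -6.1]
finger_gap: 0.191
gripper_force: 58.8
```

```bash
python3 - <<'E'
from h import *
from scipy.optimize import least_squares
d=cams.camera("side");c=cams.camera("top");t=bot.sense()["tool_pos"];print(t)
A=[];Q={}
for n,C in(("side",d),("top",c)):
    p=pts(C).reshape(-1,3)
    q=p[(p[:,2]>.105)&(p[:,2]<.155)&(np.hypot(p[:,0]-t[0],p[:,1]-t[1])<.032)]
    Q[n]=q; print(n,len(q),q.min(0).round(4) if len(q) else 0,q.max(0).round(4) if len(q) else 0)
    b=p[(p[:,0]>.618)&(p[:,0]<.685)&(p[:,1]<-.2)&(p[:,1]>-.27)&(p[:,2]>.11)&(p[:,2]<.18)]
    A.append(b)
    for nm,b in((n,b),):
        if len(b)>40:
            f=lambda v:np.hypot(b[:,1]-v[0]-(b[:,0]-.65)*v[1],b[:,2]-v[2])-v[3]
            print("barrel",n,len(b),least_squares(f,[-.235,0,.14,.02],loss="soft_l1",f_scale=.002).x.round(4))
q=Q["side"]; q=q[(q[:,2]>.121)&(q[:,2]<.15)]
for r in(.0215,.022):
    f=lambda v:np.hypot(q[:,0]-v[0],q[:,1]-v[1])-r
    print("roll",len(q),least_squares(f,[t[0],t[1]],loss="soft_l1",f_scale=.002).x.round(4))
q=Q["side"]
for z in np.arange(.105,.155,.004): print(z.round(3),((q[:,2]>=z)&(q[:,2]<z+.004)).sum(),end="; ")
save("f1",cv2.resize(d["img"][70:190,240:380],(700,600)))
E
```

```text
[ 0.53752061 -0.234475    0.16379626]
side 135 [ 0.512  -0.2592  0.1169] [ 0.5576 -0.2086  0.1544]
barrel side 197 [-0.2346 -0.0436  0.1375  0.0185]
top 31 [ 0.517  -0.2324  0.1197] [ 0.5388 -0.2111  0.154 ]
barrel top 319 [-0.2357 -0.0248  0.1394  0.0183]
roll 107 [ 0.5368 -0.2336]
roll 107 [ 0.5371 -0.2341]
0.105 0; 0.109 0; 0.113 2; 0.117 9; 0.121 18; 0.125 11; 0.129 11; 0.133 15; 0.137 16; 0.141 15; 0.145 20; 0.149 8; 0.153 10;
```

View pics/f1.png

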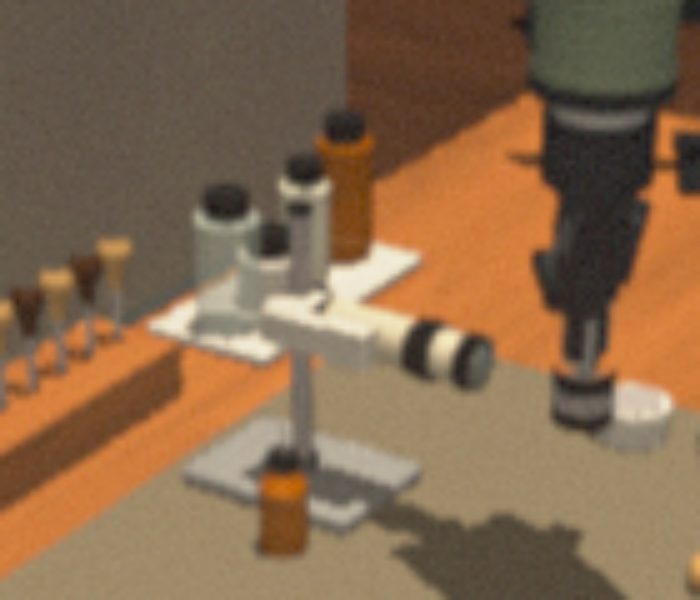

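The roll hangs upright in front of the lens: band at about (583,400), lens face at (475,362). The fit puts the band centre at about (0.537, -0.234, 0.138), within about 1 mm of the focus. I'll let it settle and hand in.

send_rows --series "0 0 0 0 0 0 0;0 0 0 0 0 0 0;0 0 0 0 0 0 0;0 0 0 0 0 0 0;0 0 0 0 0 0 0;0 0 0 0 0 0 0;0 0 0 0 0 0 0;0 0 0 0 0 0 0"

```text
clock: 21.98
tool_pos: [0.5375, -0.2344, 0.1638]
tool_rot: [[1.0, -0.0, -0.0], [-0.0, -1.0, 0.0], [-0.0, -0.0, -1.0]]
ft_force: [-0.6, 0.6, -5.4]
finger_gap: 0.189
gripper_force: 58.8
```

```bash
python3 -c "
from rig import *
s=bot.sense();print(s['tool_pos'],abs(s['dq']).max());print(job_done())"
```

```text
[ 0.53753595 -0.23439802  0.16378334] 0.127213177598284
the job is handed in; nothing more can be done
None
```

I handed the job in at about 22 s: both rolls were hefted in order, the steel one (right, about 5.5 N) is held upright and still with its band within about 1–2 mm of my estimate of the focus, and the aluminium one (left, about 2.3 N) is back in its seat, released.

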